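# Seat the tooth dies of a sawn dental cast

## Task

Three tooth dies of the dental cast must go back into their seats in the order of the work ticket: with the fingertips, gently press down the red die, then the blue, then the yellow, each until it is fully home with its coloured crown down on the gum, and come off each one before going to the next. Do not pull any die up, leave the green die standing proud as it is, and leave the other things on the bench where they are.

Things in the scene. Friction and masses are not known exactly. Their poses are not given: they have to be found in the camera images.
- cast: Lower dental cast: grey-white stone block (84 x 86 mm, its top 36 mm above the table) on a black plate 100 x 104 x 12 mm that is screwed to the table, so it does not move. A pink horseshoe gum ridge, about 20 mm wide and 44 mm above the table, carries four small fixed white teeth (tops 50 mm above the table) and the four coloured dies. Origin: centre of the plate's underside; the closed front of the horseshoe looks to its -x, its open ends to +x; z up.
- red_socket: Socket of the red die, fixed in the cast: one of four on the ridge, 37 mm or more apart; which colour is in which changes. Origin on the table straight below the die, z up. It has a rubber cushion: once the die is home, a push over 3 N sinks die and socket together 1 mm per 2.5 N (5 mm at most), which springs back when let go and does not change the joint value.
- red_die (a joint): How far the red die has gone down into its socket, m, growing downwards. 0: standing 8 mm proud; 0.008: fully home, the coloured crown sitting on the gum. It starts between 0 and 0.003. It slides straight down against a friction of about 2 N and stays where it is left; at home it meets a firm stop. Pulled up it reads less than 0.
- red_top (a point): Centre of the flat top of the red die: a round crown lacquered red, 12 mm high, 17 mm across at the foot and 13 to 14 mm at the top, on a pale stem 16 mm across. The top is 64 mm above the table when the joint reads 0 and 56 mm when home.
- blue_socket: Socket of the blue die, fixed in the cast: one of four on the ridge, 37 mm or more apart; which colour is in which changes. Origin on the table straight below the die, z up. It has a rubber cushion: once the die is home, a push over 3 N sinks die and socket together 1 mm per 2.5 N (5 mm at most), which springs back when let go and does not change the joint value.
- blue_die (a joint): How far the blue die has gone down into its socket, m, growing downwards. 0: standing 8 mm proud; 0.008: fully home, the coloured crown sitting on the gum. It starts between 0 and 0.003. It slides straight down against a friction of about 2 N and stays where it is left; at home it meets a firm stop. Pulled up it reads less than 0.
- blue_top (a point): Centre of the flat top of the blue die: a round crown lacquered blue, 12 mm high, 17 mm across at the foot and 13 to 14 mm at the top, on a pale stem 16 mm across. The top is 64 mm above the table when the joint reads 0 and 56 mm when home.
- yellow_socket: Socket of the yellow die, fixed in the cast: one of four on the ridge, 37 mm or more apart; which colour is in which changes. Origin on the table straight below the die, z up. It has a rubber cushion: once the die is home, a push over 3 N sinks die and socket together 1 mm per 2.5 N (5 mm at most), which springs back when let go and does not change the joint value.
- yellow_die (a joint): How far the yellow die has gone down into its socket, m, growing downwards. 0: standing 8 mm proud; 0.008: fully home, the coloured crown sitting on the gum. It starts between 0 and 0.003. It slides straight down against a friction of about 2 N and stays where it is left; at home it meets a firm stop. Pulled up it reads less than 0.
- yellow_top (a point): Centre of the flat top of the yellow die: a round crown lacquered yellow, 12 mm high, 17 mm across at the foot and 13 to 14 mm at the top, on a pale stem 16 mm across. The top is 64 mm above the table when the joint reads 0 and 56 mm when home.
- green_socket: Socket of the green die, fixed in the cast: one of four on the ridge, 37 mm or more apart; which colour is in which changes. Origin on the table straight below the die, z up. It has a rubber cushion: once the die is home, a push over 3 N sinks die and socket together 1 mm per 2.5 N (5 mm at most), which springs back when let go and does not change the joint value.
- green_die (a joint): How far the green die has gone down into its socket, m, growing downwards. 0: standing 8 mm proud; 0.008: fully home, the coloured crown sitting on the gum. It starts between 0 and 0.003. It slides straight down against a friction of about 2 N and stays where it is left; at home it meets a firm stop. Pulled up it reads less than 0.
- green_top (a point): Centre of the flat top of the green die: a round crown lacquered green, 12 mm high, 17 mm across at the foot and 13 to 14 mm at the top, on a pale stem 16 mm across. The top is 64 mm above the table when the joint reads 0 and 56 mm when home.
- upper_cast: Bystander, loose: upper cast, gold-coloured block 70 x 74 x 26 mm with a pink horseshoe rim, 34 mm high in all. Origin: centre of the underside.
- lacquer: Bystander, loose: small amber bottle with black cap, 34 mm across, 62 mm high, upright. Origin: centre of the underside.
- bite_block: Bystander, loose: T-shaped blue bite block, about 52 x 30 x 14 mm. Origin: underside, in the middle of its length.
- wax_knife: Bystander, loose: wax knife 160 mm long lying flat, round wooden handle (12 mm thick) to its -x and a slim steel blade to +x. Origin: underside, mid-length.

How it is judged:
By the outcome, as a careful person would: the job done as asked, in the order asked, and still so for the second after the job is handed in, with the robot touching nothing.
It also fails if it takes over 42 s, if anything falls off the work surface, if the arm or the gripper's body presses on something with over 40 N, if the wrist force passes 120 N, or if a joint passes its speed limit or range.

## Robot

A 6-joint arm with a two-finger parallel gripper is mounted at the origin on the work surface. World frame = base frame: x ahead of the robot, y to its left, z up, the work surface at z = 0. Lengths are in m, angles in rad, forces in N, time in s.
With the tool pointing down it reaches from about 0.25 to 0.725 m from the base axis. Payload 9.7 kg.
Tool frame: the origin (TCP) lies midway between the tips of the shut fingers; the grasp point (between the pads) lies 19 mm behind it; z points along the fingers, y is the direction in which the jaws open and shut (so a half turn about z gives the same grasp; the last joint's range is limited). The gripper opens to 85 mm and grips with 20 to 120 N. Pads are 22 mm wide; open, the fingers measure 114 mm over their backs; the gripper's body (76 mm by 85 mm) begins 54 mm behind the grasp point. The pads swing forward as they close: fully open they stand 13 mm farther back than shut.
Start: joints at [1.208, 0.087, 0.176, 1.66, 0, 1.571], TCP at [0.195, 0.514, 0.231] pointing down, gripper open.
Joint ranges: [-3.13, 3.13], [-0.85, 1.81], [-1.15, 1.24], [-2.2, 2.28], [-1.44, 1.52], [-3.14, 3.14]. Speed limits (rad/s): [2.22, 2.22, 2.57, 3.14, 3.14, 3.14].

## Interface

Orientations are given as a rotation vector (axis times angle).
In Python, from cell import telemetry, vision, r gives the robot as it stands. The module is installed in compiled form; this text tells all that it offers.
- The arm moves only by the shell command python3 -m creep 'ROWS' [FORCE]. ROWS is JSON, a list of rows, each a list of 5 numbers: the closure, from -1 (fully open) to 1 (shut), then the shift along the tool's x, y, z in mm, then the turn about the tool's z in degrees. In form: [[hand, x, y, z, twist], ...]. A call has 1 to 5 rows; each row shifts and turns the commanded pose from where the row before left it, along the tool's axes as they then stand; what a row does not reach is not made up. A row lasts 1/10 s, in which the tool goes at most 50 mm and 8.59 degrees, less where a joint would pass 70% of its speed; a pose out of reach is approached as far as the arm can. A call with a gripper value outside its range is refused whole. The fingers move at their own pace and stop on an object; FORCE is the grip in N (left out, the last holds). Time passes only in rows, so rows that do not move let the fingers close. It gives the time, the measured TCP pose, the force and the opening at its end, in the units of the state.
- telemetry.get_state(): the state, without advancing time (a new reading comes with each control period).
- vision.grab_frame(name): name is "scene" or "top" or "wrist"; returns the picture (420x560x3 uint8, red, green, blue); there is no depth.
- vision.camera_params(name): a dict with "fx", "fy", "cx", "cy" (pixels), "rvec" (rotation vector, rad) and "tvec" (3), from world to camera coordinates, as OpenCV has them; the wrist camera has in their place "T_tool_cam" (4x4, takes a point from camera to tool coordinates, whose origin is the TCP and whose axes are the flange's). Camera axes: x right, y down, z forward; pixel columns grow to the right and rows downward; lengths in m; the calibration is good to about 2 mm. A picture is of the moment at which its call begins: read the wrist's pose just before it. camera_params takes no time and is no camera call.
- r.sign_off(): hands the job in, once; it reports no verdict.
The state is a dict: "t": time; "joint_positions": joint angles; "qvel": joint speeds; "effort": joint torques, N m; "tcp_pos": TCP position; "eef_rot": TCP orientation; "wrist_force": force on the tool from outside, world axes, zero at the start; "wrist_torque": the same for the moment, N m; "width": finger opening in m.
Only numpy, scipy, OpenCV 4.12 (cv2) and the standard library are available. Lean on these libraries where they do the work, as an engineer would, in place of code of your own. Each camera call takes 0.05 s, during which the arm holds its last target. There are 200 camera calls.

## Working session

There is one attempt and no reset: what is moved stays moved. The work goes in short steps, Python scripts to look and compute and a shell command to move; the robot and the scene stay as the last step left them, time stands still between calls to the robot, and variables do not carry over. Pictures are saved under pics/ and viewed, about 8 in all and at most 12, crops included, and the job is handed in when it is done.

```bash
mkdir -p pics
python3 - <<'E'
from cell import telemetry, vision, r
import cv2,numpy as np
s=telemetry.get_state();print({k:np.round(v,3).tolist() for k,v in s.items()})
for n in("top","scene"):
    f=vision.grab_frame(n);cv2.imwrite(f"pics/{n}0.png",f[:,:,::-1]);print(n,vision.camera_params(n))
print(vision.camera_params("wrist"))
E
```

```text
{'t': 0.0, 'joint_positions': [1.208, 0.087, 0.175, 1.66, -0.0, 1.571], 'qvel': [0.001, 0.0, 0.002, -0.001, 0.002, 0.001], 'effort': [-0.004, -52.039, 46.48, 0.016, -0.0, 0.0], 'tcp_pos': [0.195, 0.514, 0.231], 'eef_rot': [-0.567, -3.09, 0.002], 'wrist_force': [-0.636, 0.018, -0.481], 'wrist_torque': [-0.055, 0.009, -0.058], 'width': 0.085}
top {'fx': 389.354204083669, 'fy': 389.354204083669, 'cx': 279.86536360821975, 'cy': 214.1584006908764, 'rvec': array([ 2.08162253, -2.12924224,  0.23158866]), 'tvec': array([0.06306315, 0.62436868, 0.59842306])}
scene {'fx': 495.2601254172277, 'fy': 495.2601254172277, 'cx': 278.6277605271415, 'cy': 202.6060360521053, 'rvec': array([ 1.14933057,  2.57318843, -0.76835194]), 'tvec': array([ 0.40212145, -0.37831335,  1.06431705])}
{'fx': 373.5935515459589, 'fy': 373.5935515459589, 'cx': 277.2989665160919, 'cy': 211.2748650635437, 'T_tool_cam': array([[-7.36240435e-04, -9.51097971e-01, -3.08888504e-01,
         7.86439083e-02],
       [ 9.99999728e-01, -6.86402381e-04, -2.70014332e-04,
        -5.33732729e-05],
       [ 4.47882786e-05, -3.08888619e-01,  9.51098217e-01,
        -1.41175999e-01],
       [ 0.00000000e+00,  0.00000000e+00,  0.00000000e+00,
         1.00000000e+00]])}
```

View pics/top0.png

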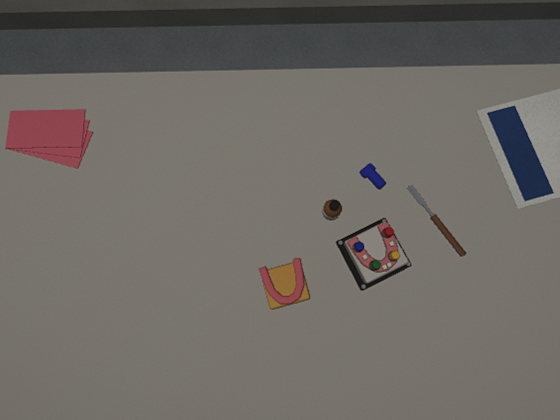

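View pics/scene0.png

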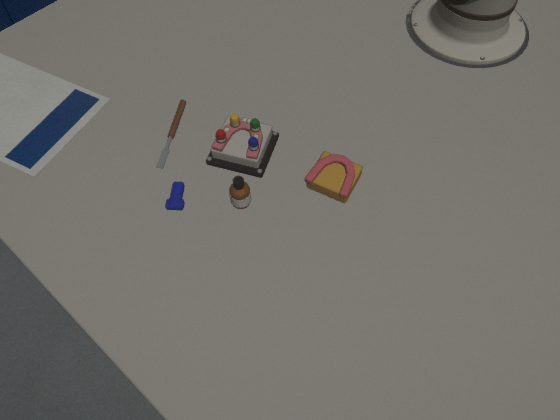

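The top view shows the cast near (373,253): red die (388,232), blue (359,246), green (376,265) and yellow (395,256). The lacquer bottle is at (333,209). The scene view has red at (221,135), yellow (235,121), green (255,125) and blue (253,143). Next I segment the colours and triangulate.

```bash
cat > h.py <<'E'
import cv2,numpy as np
from scipy.spatial.transform import Rotation as R
HUE={'red':(0,0),'blue':(120,0),'yellow':(24,0),'green':(60,0)}
def mask(f,c):
    h=cv2.cvtColor(f,cv2.COLOR_RGB2HSV).astype(int)
    d=np.abs((h[...,0]-HUE[c][0]+90)%180-90)
    return ((d<(6 if c in('red','yellow') else 15))&(h[...,1]>150)&(h[...,2]>50)).astype(np.uint8)
def blob(f,c,box=None):
    m=mask(f,c)
    if box: z=np.zeros_like(m);a,b,w,h=box;z[b:b+h,a:a+w]=1;m=m*z
    n,l,st,ce=cv2.connectedComponentsWithStats(m)
    if n<2:return None
    i=1+np.argmax(st[1:,4]);return ce[i],st[i]
def ray(p,uv,T=None):
    d=np.array([(uv[0]-p['cx'])/p['fx'],(uv[1]-p['cy'])/p['fy'],1.])
    if T is None:
        Rm=R.from_rotvec(p['rvec']).as_matrix();return -Rm.T@p['tvec'],Rm.T@d
    return T[:3,3],T[:3,:3]@d
def atz(o,d,z): return o+d*(z-o[2])/d[2]
def tooltcp(s):
    T=np.eye(4);T[:3,:3]=R.from_rotvec(s['eef_rot']).as_matrix();T[:3,3]=s['tcp_pos'];return T
E
python3 - <<'E'
from h import *
from cell import telemetry,vision
B={'top':(335,215,80,75),'scene':(205,105,80,75)}
F={n:cv2.imread(f'pics/{n}0.png')[:,:,::-1].copy() for n in B}
P={n:vision.camera_params(n) for n in B}
for c in HUE:
    out=[]
    for n in B:
        b=blob(F[n],c,B[n])
        if b is None: print(c,n,'none');continue
        o,d=ray(P[n],b[0],None);out.append(atz(o,d,.056));print(c,n,b[0].round(1),b[1],out[-1].round(4))
T=tooltcp(telemetry.get_state());print(T.round(3))
for uv in[(333,205)]:print('lacq',atz(*ray(P['top'],uv),.062))
print('cams',ray(P['top'],(0,0))[0],ray(P['scene'],(0,0))[0])
Tc=T@vision.camera_params('wrist')['T_tool_cam'];print('wristcam ctr',atz(*ray(vision.camera_params('wrist'),(277,211),Tc),0.056))
f=vision.grab_frame('wrist');cv2.imwrite('pics/w0.png',f[:,:,::-1])
E
```

```text
red top [388.3 231.3] [384 227  10   9  66] [ 0.5938 -0.1378  0.056 ]
red scene [220.3 134.3] [217 130   8  10  67] [ 0.5919 -0.139   0.056 ]
blue top [358.9 245.7] [355 242   9   8  58] [ 0.57   -0.0853  0.056 ]
blue scene [253.  140.5] [250 138   7   7  35] [ 0.5652 -0.0884  0.056 ]
yellow top [394.6 254.8] [390 251  10   9  64] [ 0.553  -0.1452  0.056 ]
yellow scene [234.3 118.7] [231 114   8  10  68] [ 0.5512 -0.1461  0.056 ]
green top [377.4 263.5] [374 261   6   8  11] [ 0.5388 -0.1147  0.056 ]
green scene none
[[-0.935  0.355 -0.     0.195]
 [ 0.355  0.935 -0.001  0.514]
 [-0.    -0.001 -1.     0.231]
 [ 0.     0.     0.     1.   ]]
lacq [ 0.64134821 -0.0438803   0.062     ]
cams [0.48057953 0.05051605 0.72001028] [0.92941411 0.30801888 0.69203122]
wristcam ctr [0.21701373 0.50498449 0.056     ]
```

View pics/w0.png

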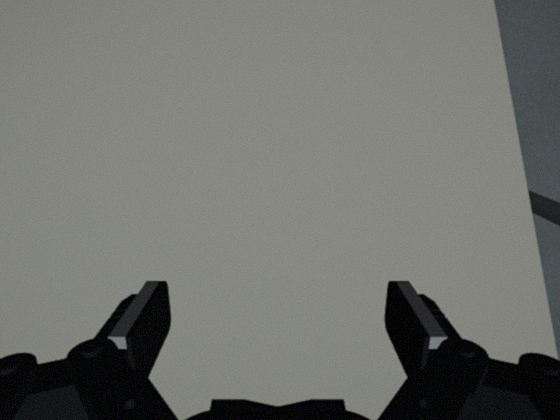

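The wrist view shows only bare table with the open fingers at the bottom, so the cast is not in view from here. I'll shut the hand and travel over to it.

```bash
python3 -m creep '[[1,-20,-15,0,0],[1,-38,-28,4,0],[1,-38,-28,4,0],[1,-38,-28,4,0],[1,-38,-28,4,0]]' 40
python3 -m creep '[[1,-38,-28,4,0],[1,-38,-28,4,0],[1,-38,-28,4,0],[1,-38,-28,4,0],[1,-38,-28,4,0]]'
python3 -m creep '[[1,-38,-28,4,0],[1,-38,-28,6,0],[1,-38,-28,6,0],[1,-38,-28,6,0],[1,-38,-28,6,0]]'
```

```text
t: 0.65
tcp_pos: [0.3114, 0.3328, 0.2149]
eef_rot: [0.566, 3.09, -0.0]
wrist_force: [1.3, 0.1, 0.6]
width: 0.0119
t: 1.15
tcp_pos: [0.4395, 0.1342, 0.1951]
eef_rot: [0.567, 3.09, 0.0]
wrist_force: [0.3, 1.2, 0.3]
width: -0.0001
t: 1.65
tcp_pos: [0.5675, -0.0642, 0.1668]
eef_rot: [-0.567, -3.09, -0.0]
wrist_force: [0.9, -0.2, 0.6]
width: 0.0001
```

```bash
python3 -m creep '[[1,-29,-24,10,0],[1,-28,-24,10,0],[1,0,0,7,0],[1,0,0,0,0],[1,0,0,0,0]]'
cat > look.py <<'E'
import sys
from h import *
from cell import telemetry,vision
n=sys.argv[1]
p=vision.camera_params('wrist');s=telemetry.get_state();T=tooltcp(s);Tc=T@p['T_tool_cam']
f=vision.grab_frame('wrist');cv2.imwrite(f'pics/{n}.png',f[:,:,::-1])
print(s['t'],np.round(s['tcp_pos'],4),np.round(s['wrist_force'],1))
for c in HUE:
    b=blob(f,c)
    if b is None:print(c,'none');continue
    # ellipse centre of flat top is estimated at mid-crown height
    q=atz(*ray(p,b[0],Tc),.056)
    e=T[:3,:3].T@(q-s['tcp_pos'])
    print(c,b[0].round(1),b[1].tolist(),q.round(4),'tool mm',(e*1000).round(1))
E
python3 look.py w1
```

```text
t: 2.15
tcp_pos: [0.6027, -0.1267, 0.1404]
eef_rot: [-0.566, -3.09, -0.0]
wrist_force: [0.1, 1.3, 1.2]
width: 0.0001
2.15 [ 0.6027 -0.1267  0.1404] [0.1 1.3 1.2]
red [254.5 211.7] [242, 199, 26, 28, 538] [ 0.5927 -0.1385  0.056 ] tool mm [  5.1 -14.6  84.4]
blue [ 14.7 395. ] [0, 362, 44, 58, 1427] [ 0.6635 -0.362   0.056 ] tool mm [-140.3 -198.5   84.3]
yellow [492.5  13. ] [464, 0, 73, 40, 1486] [0.5335 0.0242 0.056 ] tool mm [118.2 116.5  84.4]
green [261.3 111.6] [249, 99, 26, 26, 533] [ 0.537  -0.1119  0.056 ] tool mm [66.6 -9.4 84.4]
```

View pics/w1.png

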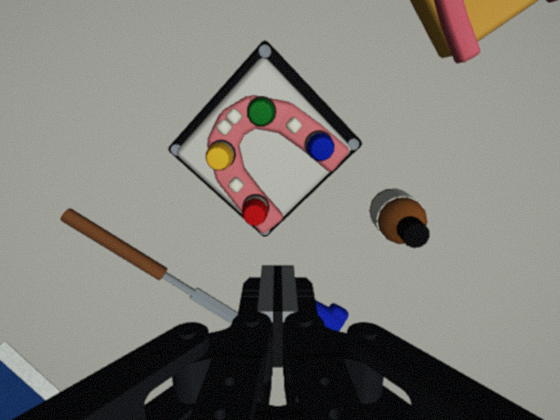

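The wrist view shows the cast with all four dies: red (255,212), yellow (220,155), green (261,111), blue (320,146). The shut fingertips sit at (278,270), clear of them. Getting the other positions with the cast boxed in:

```bash
sed -i 's/b=blob(f,c)$/b=blob(f,c,tuple(map(int,sys.argv[2:6])) if len(sys.argv)>5 else None)/' look.py; python3 look.py w2 180 80 165 150
```

```text
2.2 [ 0.6029 -0.1265  0.1409] [-0.1 -1.1  0.2]
red [254.3 211.1] [242, 198, 26, 28, 538] [ 0.5927 -0.1384  0.056 ] tool mm [  5.4 -14.8  84.8]
blue [319.9 145.9] [307, 133, 26, 27, 549] [ 0.5684 -0.0861  0.056 ] tool mm [46.6 25.6 84.8]
yellow [218.8 155.2] [206, 142, 27, 27, 572] [ 0.552  -0.1452  0.056 ] tool mm [ 41.  -35.6  84.8]
green [260.9 111.3] [248, 98, 26, 27, 531] [ 0.537  -0.1119  0.056 ] tool mm [66.8 -9.7 84.8]
```

```bash
python3 -m creep '[[1,5,-15,15,0],[1,0,0,20,0],[1,0,0,20,0],[1,0,0,12,0],[1,0,0,0,0]]'
python3 -m creep '[[1,0,0,0,0],[1,0,0,0,0]]'
```

```text
t: 2.75
tcp_pos: [0.5923, -0.1388, 0.0722]
eef_rot: [-0.565, -3.088, -0.0]
wrist_force: [-0.9, -0.3, 0.9]
width: -0.0004
t: 2.95
tcp_pos: [0.5937, -0.1395, 0.0747]
eef_rot: [0.566, 3.088, -0.0]
wrist_force: [-0.4, -0.1, 0.9]
width: -0.0001
```

```bash
python3 look.py w3
```

```text
2.95 [ 0.5937 -0.1395  0.0747] [-0.4 -0.1  0.9]
red [278.6 256. ] [262, 244, 34, 24, 626] [ 0.5895 -0.1373  0.056 ] tool mm [ 4.7  0.5 18.7]
blue [371.4 176.8] [352, 158, 39, 38, 1101] [ 0.5685 -0.0861  0.056 ] tool mm [42.6 41.  18.6]
yellow [231.3 188.8] [214, 171, 37, 37, 1082] [ 0.5517 -0.1454  0.056 ] tool mm [ 37.2 -20.4  18.6]
green [291.1 129.6] [274, 110, 35, 38, 982] [ 0.537  -0.1118  0.056 ] tool mm [62.8  5.7 18.6]
```

View pics/w3.png

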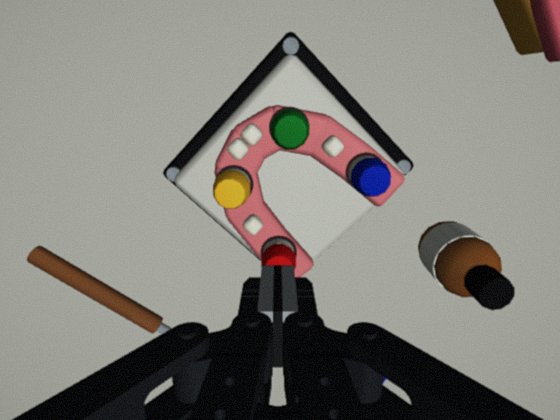

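The tips hang directly over the red crown (278,256), level with its centre in tool y. Pressing down in small steps.

```bash
python3 -m creep '[[1,0,0,4,0],[1,0,0,3,0],[1,0,0,2,0],[1,0,0,0,0]]'
python3 -m creep '[[1,0,0,1,0],[1,0,0,1,0],[1,0,0,0,0]]'
python3 -m creep '[[1,0,0,1,0],[1,0,0,1,0],[1,0,0,0,0]]'
python3 -m creep '[[1,0,0,1,0],[1,0,0,1,0],[1,0,0,0,0]]'
```

```text
t: 3.4
tcp_pos: [0.5928, -0.1395, 0.0638]
eef_rot: [-0.567, -3.089, -0.0]
wrist_force: [-0.6, 0.8, -1.0]
width: 0.0001
t: 3.7
tcp_pos: [0.5931, -0.1396, 0.0623]
eef_rot: [0.567, 3.09, -0.0]
wrist_force: [-0.3, 0.3, 0.5]
width: -0.0001
t: 4.0
tcp_pos: [0.5931, -0.1396, 0.0602]
eef_rot: [0.567, 3.09, -0.0]
wrist_force: [0.4, -0.3, 0.1]
width: 0.0001
t: 4.3
tcp_pos: [0.5931, -0.1396, 0.0581]
eef_rot: [-0.567, -3.09, 0.0]
wrist_force: [-0.3, 0.6, 0.4]
width: -0.0
```

```bash
python3 -m creep '[[1,0,0,1,0],[1,0,0,0,0]]'
python3 -m creep '[[1,0,0,1,0],[1,0,0,0,0]]'
python3 -m creep '[[1,0,0,1,0],[1,0,0,0,0]]';python3 look.py w4
```

```text
t: 4.5
tcp_pos: [0.5931, -0.1396, 0.0572]
eef_rot: [0.567, 3.09, -0.0]
wrist_force: [0.5, 0.6, 0.2]
width: 0.0
t: 4.7
tcp_pos: [0.5931, -0.1395, 0.0561]
eef_rot: [-0.567, -3.09, 0.0]
wrist_force: [1.6, 0.1, 0.9]
width: -0.0001
t: 4.9
tcp_pos: [0.5931, -0.1396, 0.0554]
eef_rot: [0.567, 3.09, -0.0]
wrist_force: [-1.8, 0.3, 4.5]
width: 0.0003
4.9 [ 0.5931 -0.1396  0.0554] [-1.8  0.3  4.5]
red [282.4 262.3] [264, 256, 34, 22, 267] [ 0.5837 -0.1339  0.056 ] tool mm [10.8  2.  -0.6]
blue [383.8 189.1] [362, 168, 44, 43, 1441] [ 0.5685 -0.0861  0.056 ] tool mm [42.  41.3 -0.6]
yellow [226.3 202.4] [207, 182, 41, 42, 1380] [ 0.5517 -0.1454  0.056 ] tool mm [ 36.7 -20.1  -0.6]
green [293.7 136.2] [274, 114, 39, 43, 1248] [ 0.537  -0.1118  0.056 ] tool mm [62.3  6.  -0.6]
```

View pics/w4.png

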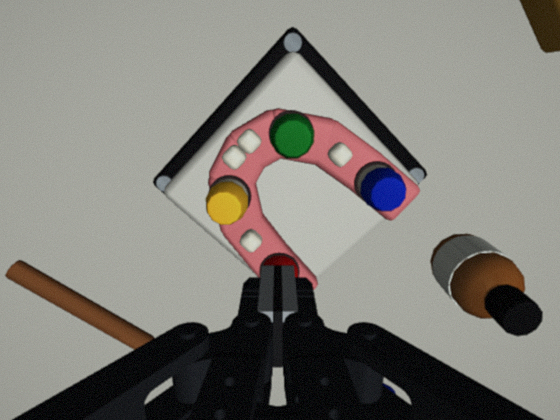

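Force rose to 4.5 N at z 0.0554. No grey stem shows above the red crown any more, while blue and yellow still show theirs. One more mm, then lift and verify.

```bash
python3 -m creep '[[1,0,0,1,0],[1,0,0,0,0]]'
python3 -m creep '[[1,0,0,1,0],[1,0,0,0,0],[1,0,0,0,0]]'
python3 -m creep '[[1,0,0,-10,0],[1,0,0,-25,0],[1,0,0,-25,0],[1,-15,15,-10,0],[1,0,0,0,0]]'; python3 look.py w5
python3 -c "
import cv2;f=cv2.imread('pics/w5.png');cv2.imwrite('pics/w5c.png',cv2.resize(f[60:270,150:360],None,fx=2.8,fy=2.8,interpolation=cv2.INTER_CUBIC))"
```

```text
t: 5.15
tcp_pos: [0.5931, -0.1396, 0.0546]
eef_rot: [0.567, 3.09, -0.0]
wrist_force: [-1.7, 0.2, 5.8]
width: -0.0001
t: 5.45
tcp_pos: [0.5932, -0.1396, 0.054]
eef_rot: [0.567, 3.089, -0.0]
wrist_force: [-1.6, 0.7, 7.6]
width: 0.0002
t: 5.95
tcp_pos: [0.6144, -0.1304, 0.1252]
eef_rot: [0.565, 3.087, 0.0]
wrist_force: [-0.5, 1.0, -0.3]
width: -0.0
5.95 [ 0.6144 -0.1304  0.1252] [-0.5  1.  -0.3]
red [252.1 196.2] [239, 183, 27, 28, 609] [ 0.591  -0.1373  0.056 ] tool mm [ 19.6 -14.8  69.1]
blue [ 11.7 401.2] [0, 375, 35, 45, 881] [ 0.6706 -0.3535  0.056 ] tool mm [-131.4 -188.8   69.5]
yellow [212.8 138.3] [199, 124, 30, 29, 681] [ 0.5522 -0.1452  0.056 ] tool mm [ 53.1 -35.9  69. ]
green [258.6  88.9] [245, 75, 28, 29, 642] [ 0.537  -0.1118  0.056 ] tool mm [ 79.2 -10.1  68.9]
```

View pics/w5c.png

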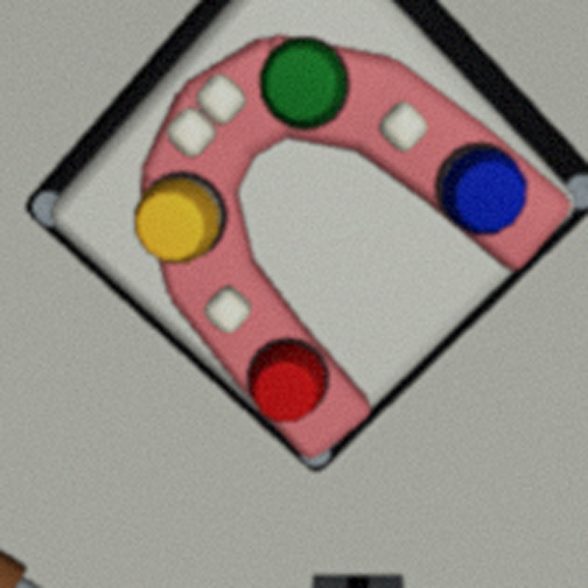

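Red is now flush with no stem showing. It sits at crop (288,380), and blue (485,190) and yellow (178,220) still show stem. Off red, so blue is next.

```bash
python3 -m creep '[[1,28,13,0,0],[1,28,13,0,0],[1,0,0,0,0],[1,0,0,20,0],[1,0,0,20,0]]'
python3 -m creep '[[1,0,0,8,0],[1,0,0,0,0],[1,0,0,0,0],[1,0,0,0,0]]'; python3 look.py w6
python3 -c "
import cv2;f=cv2.imread('pics/w6.png');cv2.imwrite('pics/w6c.png',f[100:350,120:440])"
```

```text
t: 6.5
tcp_pos: [0.5691, -0.087, 0.0827]
eef_rot: [0.566, 3.09, -0.0]
wrist_force: [1.1, -0.2, -0.1]
width: -0.0001
t: 6.9
tcp_pos: [0.5698, -0.0869, 0.0763]
eef_rot: [0.567, 3.089, -0.0]
wrist_force: [-0.7, 0.2, -0.3]
width: 0.0
6.9 [ 0.5698 -0.0869  0.0763] [-0.7  0.2 -0.3]
red [205.1 319.2] [187, 309, 32, 25, 470] [ 0.5855 -0.1318  0.056 ] tool mm [-30.7 -36.4  20.3]
blue [278.4 255.3] [262, 243, 33, 23, 642] [ 0.5659 -0.085   0.056 ] tool mm [ 4.3  0.4 20.3]
yellow [498.5  52.4] [453, 0, 107, 121, 8474] [0.5143 0.0285 0.056 ] tool mm [92.8 88.2 20.2]
green [201.2 220.4] [184, 203, 36, 35, 913] [ 0.5369 -0.1118  0.056 ] tool mm [ 21.9 -34.9  20.2]
```

View pics/w6c.png

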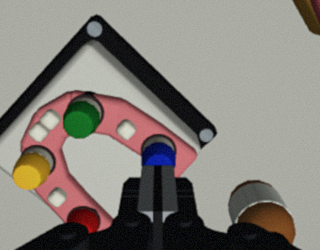

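Tips are centred over blue, and the bottle is clear to the right. Pressing.

```bash
python3 -m creep '[[1,0,0,5,0],[1,0,0,4,0],[1,0,0,2,0],[1,0,0,1,0],[1,0,0,1,0]]'
python3 -m creep '[[1,0,0,1,0],[1,0,0,1,0],[1,0,0,1,0],[1,0,0,1,0],[1,0,0,0,0]]'
python3 -m creep '[[1,0,0,1,0],[1,0,0,1,0],[1,0,0,0,0]]'
python3 -m creep '[[1,0,0,1,0],[1,0,0,0,0],[1,0,0,0,0]]'
```

```text
t: 7.45
tcp_pos: [0.5692, -0.0867, 0.0623]
eef_rot: [-0.567, -3.09, 0.0]
wrist_force: [-1.7, -0.1, 2.8]
width: 0.0002
t: 7.95
tcp_pos: [0.5693, -0.0867, 0.0581]
eef_rot: [0.567, 3.09, -0.0]
wrist_force: [-0.8, -0.2, -0.0]
width: 0.0001
t: 8.25
tcp_pos: [0.5694, -0.0867, 0.0562]
eef_rot: [0.567, 3.09, 0.0]
wrist_force: [0.3, -0.6, 0.5]
width: 0.0001
t: 8.55
tcp_pos: [0.5694, -0.0867, 0.0555]
eef_rot: [0.567, 3.09, 0.0]
wrist_force: [-0.6, 0.7, 3.5]
width: 0.0004
```

Same pattern as red: about 2.8 N while sliding, then the stop at about 0.0555. Two more mm, then off and up.

```bash
python3 -m creep '[[1,0,0,1,0],[1,0,0,0,0]]'
python3 -m creep '[[1,0,0,1,0],[1,0,0,0,0],[1,0,0,0,0]]'
python3 -m creep '[[1,0,0,-10,0],[1,0,0,-25,0],[1,0,0,-25,0],[1,-20,-20,-10,0],[1,-20,-20,0,0]]'; python3 -m creep '[[1,-16,-10,0,0],[1,0,0,0,0],[1,0,0,0,0]]'; python3 look.py w7
python3 -c "
import cv2;f=cv2.imread('pics/w7.png');cv2.imwrite('pics/w7c.png',cv2.resize(f[40:280,150:400],None,fx=2.4,fy=2.4,interpolation=cv2.INTER_CUBIC))"
```

```text
t: 8.75
tcp_pos: [0.5694, -0.0867, 0.0546]
eef_rot: [0.567, 3.09, 0.0]
wrist_force: [-2.3, -0.2, 6.3]
width: -0.0
t: 9.05
tcp_pos: [0.5695, -0.0867, 0.0539]
eef_rot: [0.567, 3.089, 0.0]
wrist_force: [-2.3, 1.0, 7.6]
width: -0.0
t: 9.55
tcp_pos: [0.5937, -0.1386, 0.126]
eef_rot: [0.564, 3.087, -0.0]
wrist_force: [0.2, 0.2, -0.1]
width: -0.0001
t: 9.85
tcp_pos: [0.6036, -0.1533, 0.1229]
eef_rot: [-0.567, -3.089, -0.0]
wrist_force: [-0.3, 0.8, 0.5]
width: 0.0005
9.85 [ 0.6036 -0.1533  0.1229] [-0.3  0.8  0.5]
red [293.8 200.8] [281, 187, 27, 29, 610] [ 0.5906 -0.1382  0.056 ] tool mm [17.4  9.5 66.9]
blue [ 16.7 393.9] [0, 365, 49, 55, 1618] [ 0.6534 -0.3663  0.056 ] tool mm [-122.3 -181.5   66.7]
yellow [257.3 142.5] [244, 128, 29, 30, 682] [ 0.5519 -0.1455  0.056 ] tool mm [ 51.  -11.1  66.9]
green [305.6  93.5] [293, 79, 26, 29, 591] [ 0.5371 -0.1119  0.056 ] tool mm [76.8 15.  67. ]
```

View pics/w7c.png

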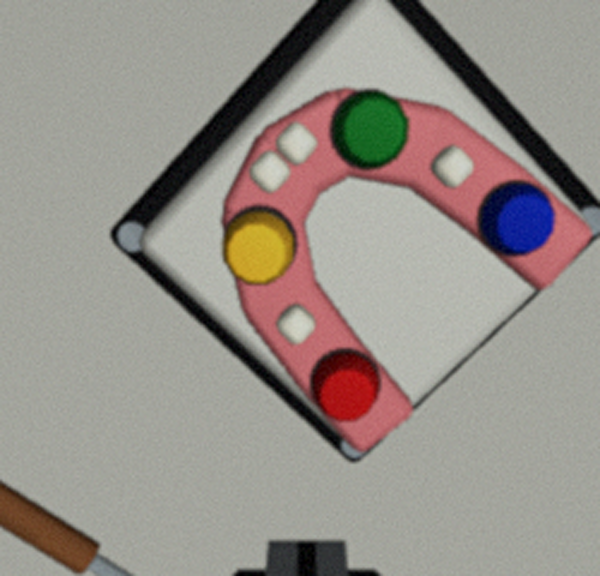

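Red (345,385) and blue (517,218) are both down, while yellow (258,245) still stands proud. Next is yellow, at tool offset (51,-11).

```bash
python3 -m creep '[[1,25,-5,0,0],[1,26,-6,0,0],[1,0,0,0,0],[1,0,0,20,0],[1,0,0,20,0]]'
python3 -m creep '[[1,0,0,7,0],[1,0,0,0,0],[1,0,0,0,0],[1,0,0,0,0]]'; python3 look.py w8
python3 -c "
import cv2;f=cv2.imread('pics/w8.png');cv2.imwrite('pics/w8c.png',f[100:350,120:440])"
```

```text
t: 10.4
tcp_pos: [0.5529, -0.1449, 0.0839]
eef_rot: [0.565, 3.088, -0.0]
wrist_force: [-1.1, -0.5, 0.3]
width: -0.0001
t: 10.8
tcp_pos: [0.553, -0.1455, 0.0774]
eef_rot: [0.566, 3.089, -0.0]
wrist_force: [-1.0, 0.8, 0.6]
width: -0.0003
10.8 [ 0.553  -0.1455  0.0774] [-1.   0.8  0.6]
red [324.1 312.3] [316, 299, 16, 30, 319] [ 0.587  -0.1335  0.056 ] tool mm [-27.5  23.3  21.5]
blue [401.7 243.8] [384, 227, 35, 35, 920] [ 0.5647 -0.0874  0.056 ] tool mm [ 9.7 58.5 21.4]
yellow [533.2  45.8] [492, 0, 68, 125, 3045] [ 0.5001 -0.0161  0.056 ] tool mm [ 95.3 102.2  21.3]
green [334.9 210. ] [320, 191, 30, 35, 745] [ 0.5376 -0.1117  0.056 ] tool mm [26.4 26.2 21.4]
```

View pics/w8c.png

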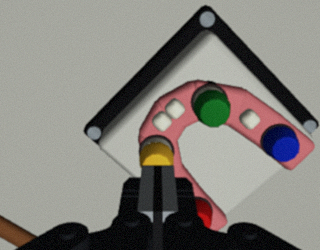

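Tips are over yellow, and green is clear to the upper right. Pressing.

```bash
python3 -m creep '[[1,0,0,6,0],[1,0,0,4,0],[1,0,0,2,0],[1,0,0,1,0],[1,0,0,1,0]]'
python3 -m creep '[[1,0,0,1,0],[1,0,0,1,0],[1,0,0,1,0],[1,0,0,1,0],[1,0,0,0,0]]'
python3 -m creep '[[1,0,0,1,0],[1,0,0,1,0],[1,0,0,0,0]]'
python3 -m creep '[[1,0,0,1,0],[1,0,0,0,0],[1,0,0,0,0]]'
```

```text
t: 11.35
tcp_pos: [0.5522, -0.1455, 0.0622]
eef_rot: [-0.567, -3.09, -0.0]
wrist_force: [-1.5, -0.2, 1.3]
width: -0.0003
t: 11.85
tcp_pos: [0.5524, -0.1455, 0.0582]
eef_rot: [0.567, 3.09, -0.0]
wrist_force: [-0.1, 0.6, 0.9]
width: -0.0001
t: 12.15
tcp_pos: [0.5524, -0.1455, 0.0562]
eef_rot: [0.567, 3.09, -0.0]
wrist_force: [0.3, 0.4, 0.3]
width: -0.0
t: 12.45
tcp_pos: [0.5524, -0.1455, 0.0556]
eef_rot: [0.567, 3.09, -0.0]
wrist_force: [-0.4, 0.2, 4.8]
width: 0.0001
```

```bash
python3 -m creep '[[1,0,0,1,0],[1,0,0,0,0]]'
python3 -m creep '[[1,0,0,1,0],[1,0,0,0,0],[1,0,0,0,0]]'
python3 -m creep '[[1,0,0,-10,0],[1,0,0,-25,0],[1,0,0,-25,0],[1,-25,6,-10,0],[1,-26,6,0,0]]'; python3 -m creep '[[1,0,0,0,0],[1,0,0,0,0],[1,0,0,0,0]]'; python3 look.py w9
python3 - <<'E'
from cell import vision
from h import *
a=cv2.imread('pics/w9.png')[30:280,150:400];f=vision.grab_frame('top');cv2.imwrite('pics/top9.png',f[:,:,::-1])
f=cv2.imread('pics/top9.png')[150:320,250:480]
cv2.imwrite('pics/w9c.png',np.hstack([cv2.resize(a,(400,400)),cv2.resize(f,(400,400))]))
d=cv2.absdiff(cv2.imread('pics/top9.png'),cv2.imread('pics/top0.png'))
for nm,(x,y,w,h) in dict(upper=(255,250,60,65),lacq=(315,190,32,35),bite=(355,155,36,38),knife=(400,175,75,90)).items():print(nm,(d[y:y+h,x:x+w].max(2)>50).sum())
E
```

```text
t: 12.65
tcp_pos: [0.5525, -0.1455, 0.0546]
eef_rot: [0.567, 3.09, -0.0]
wrist_force: [-1.4, 0.1, 5.7]
width: 0.0002
t: 12.95
tcp_pos: [0.5525, -0.1455, 0.0539]
eef_rot: [0.567, 3.089, -0.0]
wrist_force: [-2.1, 1.2, 7.9]
width: 0.0002
t: 13.45
tcp_pos: [0.6056, -0.1527, 0.1262]
eef_rot: [0.566, 3.086, -0.0]
wrist_force: [0.9, 0.4, 0.1]
width: 0.0003
t: 13.75
tcp_pos: [0.6035, -0.1522, 0.123]
eef_rot: [-0.567, -3.089, -0.0]
wrist_force: [0.4, -0.0, 1.3]
width: 0.0002
13.75 [ 0.6035 -0.1522  0.123 ] [ 0.4 -0.   1.3]
red [292.2 201.5] [279, 188, 28, 28, 611] [ 0.5905 -0.1382  0.056 ] tool mm [17.   8.6 67.1]
blue [ 16.4 394.1] [0, 365, 47, 55, 1585] [ 0.6535 -0.3658  0.056 ] tool mm [-122.7 -181.9   66.9]
yellow [256.3 142. ] [242, 128, 29, 29, 660] [ 0.5513 -0.1449  0.056 ] tool mm [ 51.3 -11.7  67.1]
green [304.   94.5] [291, 80, 27, 29, 589] [ 0.537  -0.1119  0.056 ] tool mm [76.3 14.1 67.1]
upper 0
lacq 0
bite 54
knife 3100
```

View pics/w9c.png

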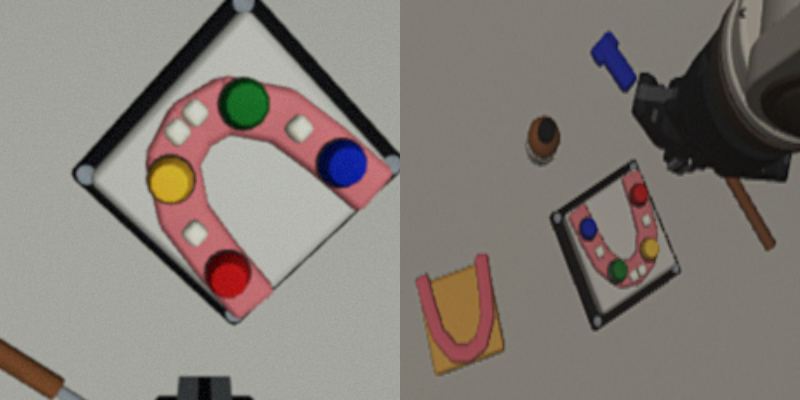

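All three dies are down and green is unchanged. The knife and bite-block differences come from the arm blocking the top camera's view. The robot is clear, so I'm handing in.

```bash
python3 -c "
from cell import r
print(r.sign_off())"
```

```text
the job is handed in; nothing more can be done
None
```

I pressed the red, then the blue, then the yellow die home with the shut fingertips, coming off each one before going to the next. I handed the job in at about 14 s with the arm clear of everything.

**Seating:** Each die met its stop with the fingertips at about 0.0555 m. From there the force rose to 7.6–7.9 N at 0.054 m, which matches the rubber cushion. In the last wrist picture all three crowns sit on the gum with no stem showing.

**Left alone:** The green die is unmoved. The upper cast and lacquer bottle show no change in the top view.

**Checks that fell short:**
- **Knife and bite block:** The arm partly blocked these in the final top picture, so the pixel comparison there proved nothing. The arm never came near them, and the parts in view had not moved.
- **Sliding force:** While the dies were sliding, the wrist often read near 0 N instead of the expected 2 N. I judged "home" from the force at the stop, the height and the pictures instead.

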